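# Push a tube offcut up a loading gutter to its stop and shut the keeper behind it

## Robot

A 6-joint arm with a two-finger parallel gripper is mounted at the origin on a cart in front of the work surface, level with it; the furniture and walls round the work are solid. World frame = base frame: x ahead of the robot, y to its left, z up, the work surface at z = 0. Lengths are in m, angles in degrees, forces in N, time in s.
With the tool pointing down it reaches from about 0.25 to 0.725 m from the base axis. Payload 9.7 kg.
Tool frame: the origin (TCP) lies at the very end of the fingers, on their centre line; the grasp point (between the pads) lies 19 mm behind it (bot.grip_depth is the distance from the TCP to the grasp point, in m); z points along the fingers, y is the direction in which the jaws open and shut (so a half turn about z gives the same grasp; the last joint's range is limited). The gripper opens to 85 mm and grips with 20 to 120 N. Pads are 22 mm wide; open, the fingers measure 114 mm over their backs; the gripper's body (76 mm by 85 mm) begins 54 mm behind the grasp point. The pads swing forward as they close: fully open they stand 13 mm farther back than shut.
Start: joints at [-71.104, 4.979, 10.078, 95.1, 0, 90], TCP at [0.178, -0.52, 0.231] pointing down, gripper open.
Joint ranges: [-179.16, 179.16], [-48.56, 103.87], [-65.8, 70.77], [-126.05, 130.52], [-82.76, 87.17], [-180, 180]. Speed limits (degrees/s): [127.2, 127.2, 147.25, 180, 180, 180].

## Interface

Orientations are given as [roll, pitch, yaw] about the fixed x, y, z axes, in that order (R = Rz(yaw) Ry(pitch) Rx(roll)).
In Python, from workcell import telemetry, optics, order, bot gives the robot as it stands. The module is installed in compiled form; this text tells all that it offers.
- The arm moves only by the shell command python3 -m inch 'ROWS' [FORCE]. ROWS is JSON, a list of rows, each a list of 7 numbers: the shift along the tool's x, y, z in m, then the turn, a rotation vector about the tool's x, y, z in rad, then the closure, from 0 (fully open) to 1 (shut). In form: [[tx, ty, tz, rx, ry, rz, grip], ...]. A call has 1 to 12 rows; each row is the pose to reach, as a shift and turn from the pose commanded when the call began, along the tool's axes at that moment; what a row does not reach only later rows make up. A row lasts 1/12 s, in which the tool goes at most 41.7 mm and 7.16 degrees, less where a joint would pass 70% of its speed; a pose out of reach is approached as far as the arm can. A call with a gripper value outside its range is refused whole. The fingers move at their own pace and stop on an object; FORCE is the grip in N (left out, the last holds). Time passes only in rows, so rows that repeat a pose let the fingers close. It gives the time, the measured TCP pose, the force and the opening at its end, in the units of the state.
- telemetry.get_obs(): the state, without advancing time (a new reading comes with each control period).
- optics.camera(name): name is "scene" or "top"; returns (picture, depth): 480x640x3 uint8, red, green, blue; 480x640 float32, m along the optical axis (not along the pixel's ray), 0 where there is no reading.
- optics.camera_info(name): a dict with "camera_matrix" (3x3 intrinsics, pixels), "xyz" and "attitude" of the camera in the world. Camera axes: x right, y down, z forward; pixel columns grow to the right and rows downward; lengths in m; the calibration is good to about 2 mm. A picture is of the moment at which its call begins. camera_info takes no time and is no camera call.
- order.job_done(): hands the job in, once; it reports no verdict.
The state is a dict: "time": time; "q": joint angles; "qd": joint speeds; "joint_efforts": joint torques, N m; "ee_pos": TCP position; "tcp_rot": TCP orientation; "wrist_force": force on the tool from outside, world axes, zero at the start; "torque": the same for the moment, N m; "opening": finger opening in m.
Only numpy, scipy, OpenCV 4.12 (cv2) and the standard library are available. Lean on these libraries where they do the work, as an engineer would, in place of code of your own. Each camera call takes 0.05 s, during which the arm holds its last target. There are 200 camera calls.

## Task

Without gripping or lifting anything, gently push the steel tube offcut up the sloped gutter with the fingertips, over the crest and home against the end stop, so that it does not roll back. Then push the keeper bolt fully in by its black head, so that it bars the way behind the tube. Leave the things on the bench round the gutter where they stand.

Things in the scene. Friction and masses are not known exactly. Their poses are not given: they have to be found in the camera images.
- gutter: Open-topped sloped grey-painted gutter fixed on a 300 x 120 mm base plate. Origin: centre of the plate's underside, on the bench; z up, x along the gutter, uphill; y across (keeper on the +y side). Inside 84 mm wide (y -42 to +42), walls 4 mm thick, tops about 26 mm above the floor on the ramp, 83 mm over the bench at the pocket. Its other measures stand at the points.
- low_end (a point): Middle of the floor's edge at the open low end: gutter frame x = -135 mm, y = 0, 30 mm over the bench. The floor rises from here at 7 degrees. Two 8 mm steel pins (x = -117, y = +35 and -35 mm, tops 52 mm over the bench) keep the tube from rolling out; the 62 mm between them and the end behind them are open.
- crest (a point): Middle of the crest of the floor: gutter frame x = 66 mm, y = 0, 55 mm over the bench. Uphill of it the floor falls at 10 degrees to the stop, which makes a pocket that holds the tube; downhill of it the tube rolls back.
- seat (a point): Where the tube's centre lies when the tube is home: gutter frame x = 101 mm, y = 0, 73 mm over the bench. The end stop is a dark upright plate across the gutter, its face at x = 125 mm, its top 88 mm over the bench.
- tube: Loose plain steel tube offcut, 48 mm outside diameter, 78 mm long, about 0.2 kg, lying across the gutter, at the start at its low end against the two pins. Origin: centre of the tube; its y axis is the tube's axis. It rolls or slides freely.
- keeper (a joint): Travel (m) of the keeper, a sliding bolt, 10 mm thick, that passes through the +y side wall at gutter x = 67 mm, 73 mm over the bench, just downhill of the seated tube. 0: drawn out, gutter clear (starts at 0 to 0.006); 0.045: fully in at its hard stop, half across the gutter. Slides to the gutter's -y with 1 to 2 N of friction and stays where it is left.
- keeper_head (a point): Centre of the outer face of the keeper's black round head (26 mm diameter, 8 mm thick, 73 mm over the bench); the face looks to the gutter's +y. It moves with the bolt: drawn right out it is at y = 116 mm, fully in at y = 71 mm in the gutter's frame.
- oil_bottle: Squeeze oil bottle with a red spout, 45 mm diameter, 158 mm tall, standing loose; origin at its foot. Bystander.
- screw_jar: Clear jar of screws with black lid, 58 mm diameter, 75 mm tall, standing loose; origin at its foot. Bystander.
- cover: Round zinc-plated cover, 57 mm diameter, 17 mm tall, lying loose with its open side up; origin at its underside. Bystander.
- fixture_block: Pale block with a brass ring on top, 50 x 70 x 30 mm, lying loose; origin at its underside. Bystander.

How it is judged (in metres and radians):
On the way, in this order (a step that is already met when the one before it is completed fails the run):
1. the tube lies home against the end stop, with the keeper still out (distance between tube and seat below 0.008 m and linear speed of tube below 0.03 m/s and value of joint keeper below 0.02 m), for 0.2 s.
2. the keeper is pushed fully in (value of joint keeper above 0.04 m), for 0.2 s.
At the end, for the whole second after the job is handed in: The tube lies at rest in the pocket against the end stop, its centre within 8 mm of the seat point, and the keeper is in by more than 40 of its 45 mm (distance between tube and seat below 0.008 m and linear speed of tube below 0.02 m/s and value of joint keeper above 0.04 m); the robot touches nothing.
It fails at once if the tube is lifted out of the gutter (its centre more than 20 mm above the highest it comes when rolling over the crest), or leaves the gutter at the low end (z of tube in the frame of gutter above 0.099 m or x of tube in the frame of gutter below -0.115 m or z of tube in the frame of gutter below 0.045 m).
It fails at once if the tube is pressed hard or pinched (over 20 N) (contact force between the fingers and tube above 20 N).
It fails at once if the tube is flicked (faster than 0.6 m/s) (linear speed of tube above 0.6 m/s).
It fails at once if a bystander is moved by more than 20 mm (distance of any of oil_bottle, screw_jar, cover, fixture_block from where it was at the start of the episode above 0.02 m).
It also fails if it takes over 56 s, if anything falls off the work surface, if the arm or the gripper's body presses on something with over 40 N, if the wrist force passes 120 N, or if a joint passes its speed limit or range.

## Working session

There is one attempt and no reset: what is moved stays moved. The work goes in short steps, Python scripts to look and compute and a shell command to move; the robot and the scene stay as the last step left them, time stands still between calls to the robot, and variables do not carry over. Pictures are saved under pics/ and viewed, about 8 in all and at most 12, crops included, and the job is handed in when it is done.

```bash
mkdir -p pics
cat > h.py <<'E'
import numpy as np,cv2
from workcell import telemetry,optics,order,bot
from scipy.spatial.transform import Rotation as R
def cam(n):
    im,d=optics.camera(n);i=optics.camera_info(n);return im,d,i
E
python3 - <<'E'
from h import *
for n in("scene","top"):
    im,d,i=cam(n);print(n,i);cv2.imwrite(f"pics/{n}0.png",im[...,::-1]);np.savez(n+"0.npz",im=im,d=d)
print(telemetry.get_obs())
E
```

```text
scene {'camera_matrix': array([[524.81777432,   0.        , 308.13104026],
       [  0.        , 524.81777432, 232.04004092],
       [  0.        ,   0.        ,   1.        ]]), 'xyz': array([-0.17350935,  0.86933828,  0.84346393]), 'attitude': array([-123.83939833,    0.74592515, -141.00259095])}
top {'camera_matrix': array([[510.95773852,   0.        , 311.9604927 ],
       [  0.        , 510.95773852, 234.43984471],
       [  0.        ,   0.        ,   1.        ]]), 'xyz': array([0.29380484, 0.00482985, 1.31475579]), 'attitude': array([-1.69134909e+02, -7.08318296e-02, -9.10408797e+01])}
{'time': 0.1, 'q': array([-7.11052953e+01,  5.00655951e+00,  1.00389587e+01,  9.50990805e+01,
        2.59581141e-04,  9.00008242e+01]), 'qd': array([ 0.04129745, -0.06637594,  0.09651964, -0.05448068, -0.00519095,
        0.03306391]), 'joint_efforts': array([ 5.80669821e-04, -5.21557224e+01,  4.65655267e+01,  1.59022881e-02,
        3.79869687e-05,  1.61023110e-06]), 'ee_pos': array([ 0.17804162, -0.52016991,  0.23066698]), 'tcp_rot': array([-1.79933319e+02, -2.58621709e-04,  1.88938802e+01]), 'wrist_force': array([-0.54864071, -0.92189403,  0.7224243 ]), 'torque': array([-0.07048965,  0.04591232,  0.02893265]), 'opening': 0.08526465733803636}
```

View pics/scene0.png

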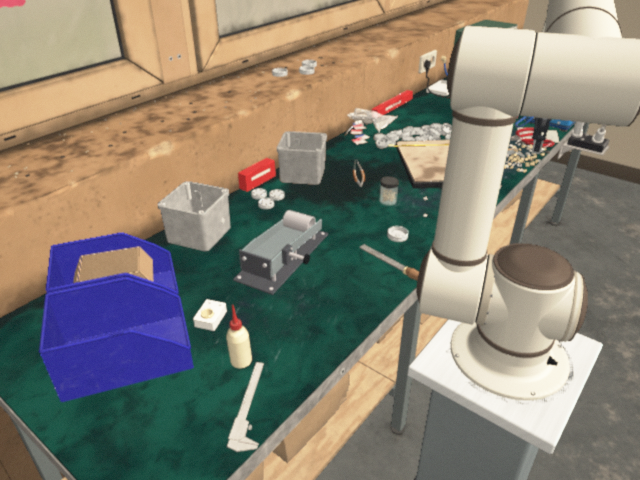

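View pics/top0.png

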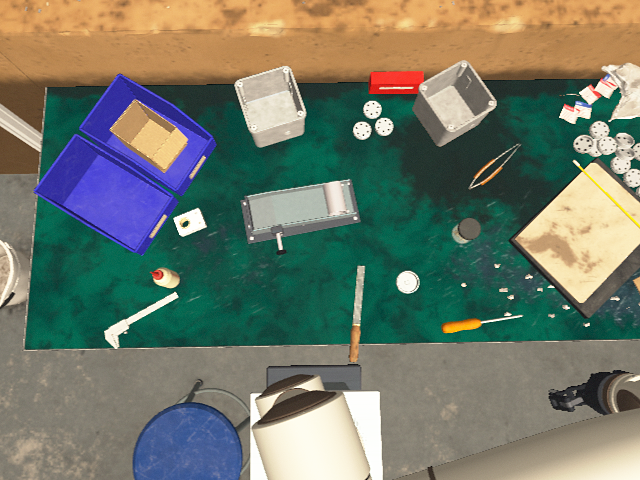

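The scene view shows the gutter with the tube at its low end, and the black keeper head facing the robot. In the top view the gutter spans (243–360, 180–243), with the tube at (340,198) and the keeper head at (281,250). Uphill is image left, which is world +y.

```bash
cat >> h.py <<'E'
def pts(d,i):
    K=i["camera_matrix"];v,u=np.mgrid[:480,:640]
    p=np.stack([(u-K[0,2])/K[0,0]*d,(v-K[1,2])/K[1,1]*d,d],-1)
    return p@R.from_euler("xyz",i["attitude"],degrees=True).as_matrix().T+i["xyz"]
def proj(P,i):
    K=i["camera_matrix"];c=(np.atleast_2d(P)-i["xyz"])@R.from_euler("xyz",i["attitude"],degrees=True).as_matrix()
    c=c@K.T;return c[:,:2]/c[:,2:]
E
python3 - <<'E'
from h import *
z=np.load("top0.npz");i=optics.camera_info("top");P=pts(z["d"],i);im=z["im"]
print("bench z",np.median(P[210:230,380:450,2]))
sub=np.zeros((480,640),bool);sub[172:252,236:368]=1
hsv=cv2.cvtColor(im,cv2.COLOR_RGB2HSV)
m=(sub&((hsv[...,1]<90)&(hsv[...,2]>40)|(P[...,2]>0.02))).astype(np.uint8)
m=cv2.morphologyEx(m,cv2.MORPH_OPEN,np.ones((7,7)))
c=max(cv2.findContours(m,0,2)[0],key=cv2.contourArea)
q=P[m>0];print(q.shape)
r=cv2.minAreaRect(q[:,:2].astype(np.float32));print(r)
print(np.percentile(q[:,2],[1,10,50,90,99]))
# tube highest pts
s=q[(q[:,2]>0.074)&(q[:,1]<0)&(q[:,1]<np.percentile(q[:,1],35))];print("tube",s.mean(0),s.max(0),s.min(0),cv2.minAreaRect(s[:,:2].astype(np.float32)))
# wall/stop top points
big=cv2.resize(im[165:260,225:380],None,fx=5,fy=5,interpolation=cv2.INTER_CUBIC)
cv2.imwrite("pics/c1.png",big[...,::-1])
sc=np.load("scene0.npz");b2=cv2.resize(sc["im"][200:300,225:335],None,fx=5,fy=5,interpolation=cv2.INTER_CUBIC);cv2.imwrite("pics/c2.png",b2[...,::-1])
h=cv2.resize(np.clip(P[165:260,225:380,2]*2500,0,255).astype(np.uint8),None,fx=5,fy=5,interpolation=0)
cv2.imwrite("pics/c1.png",np.vstack([big[::1,:,::-1][:475],]))
E
```

```text
bench z -0.00038782267080650357
(5297, 3)
((0.487085223197937, 0.011417672038078308), (0.38451850414276123, 0.30402398109436035), 8.15816593170166)
[0.00063464 0.00493998 0.04710512 0.07946828 0.09049407]
tube [ 0.6264462  -0.05791205  0.08028528] [ 0.66756582 -0.03090999  0.08867716] [ 0.58524918 -0.08257786  0.07400685] ((0.6268662214279175, -0.05833933874964714), (0.07889943569898605, 0.04363565891981125), 13.452277183532715)
```

View pics/c1.png

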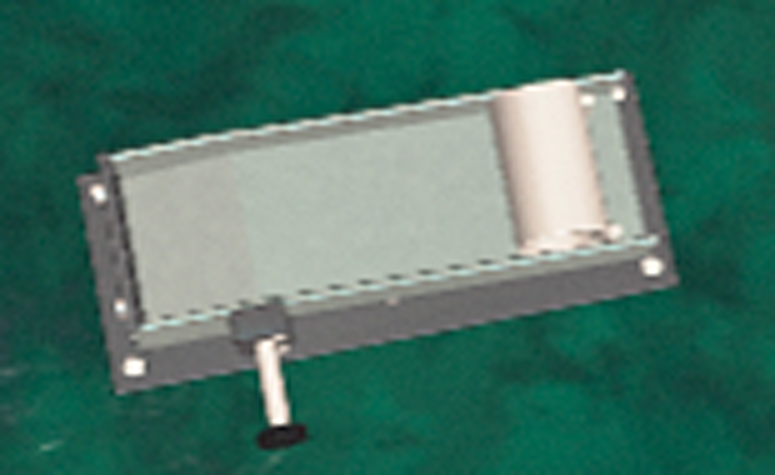

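The crop shows plate corners at crop pixels (118,392), (678,285) and (80,178). The tube's axis crosses near (550,165), and the keeper head is at (281,436).

```bash
cat >> h.py <<'E'
def ray(u,v,z,i):
    K=i["camera_matrix"];d=R.from_euler("xyz",i["attitude"],degrees=True).apply([(u-K[0,2])/K[0,0],(v-K[1,2])/K[1,1],1])
    return i["xyz"]+d*(z-i["xyz"][2])/d[2]
E
python3 - <<'E'
from h import *
i=optics.camera_info("top");f=lambda u,v,z:ray((u+.5)/5-.5+225,(v+.5)/5-.5+165,z,i)
BL,BR,TL=f(118,392,.003),f(678,285,.003),f(80,178,.003)
print(BL,BR,TL,np.linalg.norm(BL-BR),np.linalg.norm(BL-TL))
c=(TL+BR)/2;x=BL-BR;yaw=np.arctan2(x[1],x[0]);print("c",c,"yaw",np.degrees(yaw),np.degrees(np.arctan2(*(BL-TL)[[1,0]]))+90)
M=R.from_euler("z",yaw).as_matrix();g=lambda p:(M.T@(p-c*[1,1,0]))
print("head",g(f(281,436,.073)))
print("walls top ends near stop (y -46..)",g(f(110,157,.083)),g(f(145,328,.083)))
print("bolts TL,BL,BR,TR",[g(f(*p,.008)).round(4) for p in((97,193),(133,367),(652,266),(619,93))])
z=np.load("top0.npz");P=pts(z["d"],i)
Q=(P-c*[1,1,0])@M
t=(Q[...,0]>-.12)&(Q[...,0]<-.05)&(abs(Q[...,1])<.037)&(Q[...,2]>.066)&(Q[...,2]<.1)
q=Q[t];print("tube",len(q),q.mean(0),q.min(0),q.max(0),cv2.minAreaRect(q[:,:2].astype(np.float32)))
for a in(67,):
  s=(abs(Q[...,0]-.067)<.02)&(Q[...,1]>.055)&(Q[...,2]>.05)&(Q[...,1]<.14);print("keeper",Q[s].mean(0),Q[s].max(0),Q[s].min(0))
n,i2="scene",optics.camera_info("scene");S=np.load("scene0.npz");Qs=(pts(S["d"],i2)-c*[1,1,0])@M
t=(abs(Qs[...,0])<.15)&(abs(Qs[...,1])<.038)&(Qs[...,2]>.066)&(Qs[...,2]<.1)&(Qs[...,0]<-.05);q=Qs[t];print("tube scene",q.mean(0),q.min(0),q.max(0))
s=(abs(Qs[...,0]-.067)<.03)&(Qs[...,1]>.085)&(Qs[...,2]>.05)&(Qs[...,1]<.14);print("head scene",np.median(Qs[s],0),Qs[s].max(0),Qs[s].min(0))
# bystanders anything tall near
for u,v,zz in((190,222,.03),(165,278,.1),(467,231,.075),(408,282,.017)):print(ray(u,v,zz,i).round(3))
E
```

```text
[0.52578253 0.16513755 0.003     ] [ 0.57757909 -0.12869872  0.003     ] [0.64119353 0.1858689  0.003     ] 0.29836661200248477 0.11725821084498138
c [0.60938631 0.02858509 0.003     ] yaw 99.9972207348999 -79.81652486405287
head [0.06776227 0.10928083 0.073     ]
walls top ends near stop (y -46..) [ 0.12572819 -0.04363551  0.083     ] [0.12341553 0.04530715 0.083     ]
bolts TL,BL,BR,TR [array([ 0.1415, -0.0474,  0.008 ]), array([0.1387, 0.0481, 0.008 ]), array([-0.1374,  0.047 ,  0.008 ]), array([-0.1397, -0.0484,  0.008 ])]
tube 507 [-0.08735872  0.00018119  0.07871318] [-0.11100207 -0.03678436  0.06614262] [-0.06525217  0.03693692  0.08867716] ((-0.08810412883758545, 9.110942482948303e-05), (0.04561653360724449, 0.07368774712085724), 0.1913047432899475)
keeper [0.06843699 0.08207577 0.07877342] [0.08239319 0.11373079 0.09388321] [0.05482762 0.05512877 0.05200871]
tube scene [-0.07752084  0.00063196  0.07670558] [-0.10696704 -0.03776368  0.06610604] [-0.06018045  0.03747552  0.08594597]
head scene [0.07261436 0.11342143 0.07454181] [0.08423017 0.11833376 0.08580551] [0.05624376 0.08530029 0.06014344]
[0.579 0.312 0.03 ]
[0.428 0.351 0.1  ]
[ 0.533 -0.385  0.075]
[ 0.415 -0.243  0.017]
```

```bash
cat >> h.py <<'E'
C=np.array([.6094,.0286,0]);G=R.from_euler("z",100,degrees=True)
def st(tg=None,yaw=100):
    o=telemetry.get_obs();p=o["ee_pos"];T=R.from_euler("xyz",o["tcp_rot"],degrees=True)
    print("t",round(o["time"],2),"gut",G.inv().apply(p-C).round(4),"rot",o["tcp_rot"].round(2),"F gut",G.inv().apply(o["wrist_force"]).round(1),"open",round(o["opening"],4))
    if tg is not None:
        print("tool shift",T.inv().apply(G.apply(tg)+C-p).round(4),"turn",(T.inv()*R.from_euler("xyz",[180,0,yaw],degrees=True)).as_rotvec().round(3))
E
python3 -m inch '[[0.565,-0.25,0.06,0,0,-1.415,1],[0.565,-0.25,0.06,0,0,-1.415,1],[0.565,-0.25,0.06,0,0,-1.415,1],[0.565,-0.25,0.06,0,0,-1.415,1],[0.565,-0.25,0.06,0,0,-1.415,1],[0.565,-0.25,0.06,0,0,-1.415,1],[0.565,-0.25,0.06,0,0,-1.415,1],[0.565,-0.25,0.06,0,0,-1.415,1],[0.565,-0.25,0.06,0,0,-1.415,1],[0.565,-0.25,0.06,0,0,-1.415,1],[0.565,-0.25,0.06,0,0,-1.415,1],[0.565,-0.25,0.06,0,0,-1.415,1]]' 20
python3 -c "from h import *;st([-.132,0,.15])"
```

```text
time: 1.1
ee_pos: [0.5446, -0.1806, 0.1825]
tcp_rot: [-180.0, -0.0, 100.4]
wrist_force: [0.5, -0.4, 0.6]
opening: 0.0
t 1.1 gut [-0.1948  0.1002  0.1825] rot [-1.7998e+02 -1.0000e-02  1.0040e+02] F gut [-0.5 -0.4  0.6] open 0.0
tool shift [0.0621 0.1006 0.0325] turn [-0.    -0.     0.007]
```

```bash
python3 -m inch '[[0.062,0.1,0.032,0,0,0.007,1],[0.062,0.1,0.032,0,0,0.007,1],[0.062,0.1,0.032,0,0,0.007,1],[0.062,0.1,0.032,0,0,0.007,1],[0.062,0.1,0.032,0,0,0.007,1],[0.062,0.1,0.032,0,0,0.007,1]]'
python3 - <<'E'
from h import *
st([-.132,0,.055])
a=cam("scene")[0][190:310,220:380];b=cam("top")[0][160:260,230:390]
cv2.imwrite("pics/2.png",np.vstack([cv2.resize(a,(640,480),interpolation=2)[100:],cv2.resize(b,(640,400),interpolation=2)[:210]])[...,::-1])
E
```

```text
time: 1.6
ee_pos: [0.6309, -0.1041, 0.1505]
tcp_rot: [-179.9, -0.0, 99.6]
wrist_force: [1.3, -0.4, -0.2]
opening: -0.0002
t 1.6 gut [-0.1344  0.0019  0.1505] rot [-1.7993e+02 -1.0000e-02  9.9590e+01] F gut [-0.6 -1.2 -0.2] open -0.0002
tool shift [0.0024 0.002  0.0955] turn [-0.001 -0.    -0.007]
```

View pics/2.png

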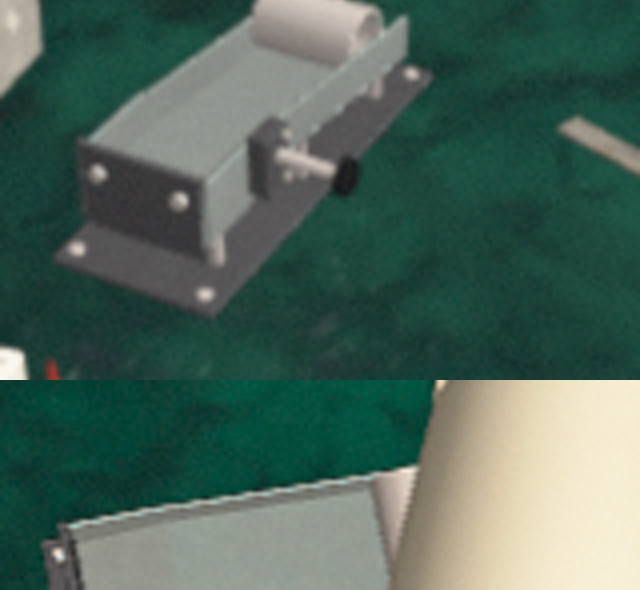

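The cropped views show the tube undisturbed; the arm hides the low end from the top camera. I'll descend behind the tube.

```bash
python3 -m inch '[[0.0,0.0,0.03,0,0,0,1],[0.0,0.0,0.06,0,0,0,1],[0.0,0.0,0.08,0,0,0,1],[0.0,0.0,0.09,0,0,0,1],[0.0,0.0,0.1,0,0,0,1],[0.0,0.0,0.1,0,0,0,1],[0.0,0.0,0.1,0,0,0,1]]'
python3 -c "from h import *;st([-.124,0,.051])"
```

```text
time: 2.28
ee_pos: [0.6314, -0.1045, 0.052]
tcp_rot: [179.9, 0.0, 99.5]
wrist_force: [0.5, -0.4, 0.5]
opening: 0.0003
t 2.28 gut [-0.1349  0.0014  0.052 ] rot [1.7994e+02 2.0000e-02 9.9540e+01] F gut [-0.5 -0.4  0.5] open 0.0003
tool shift [0.0109 0.0013 0.001 ] turn [ 0.001  0.    -0.008]
```

```bash
python3 -m inch '[[0.004,0.001,0,0,0,-0.004,1],[0.007,0.001,0,0,0,-0.008,1],[0.009,0.001,0,0,0,-0.008,1],[0.011,0.001,0,0,0,-0.008,1],[0.013,0.001,0,0,0,-0.008,1],[0.015,0.001,0,0,0,-0.008,1],[0.018,0.001,-0.0003,0,0,-0.008,1],[0.021,0.001,-0.0006,0,0,-0.008,1],[0.024,0.001,-0.001,0,0,-0.008,1],[0.027,0.001,-0.0014,0,0,-0.008,1],[0.03,0.001,-0.0018,0,0,-0.008,1],[0.033,0.001,-0.002,0,0,-0.008,1]]'
python3 - <<'E'
from h import *
st()
im,d,i=cam("scene");Q=(pts(d,i)-C)@G.as_matrix()
cv2.imwrite("pics/3.png",cv2.resize(im[190:310,220:380],(640,480),interpolation=2)[...,::-1])
t=(abs(Q[...,0])<.15)&(abs(Q[...,1])<.038)&(Q[...,2]>.066)&(Q[...,2]<.1);q=Q[t];print(q.mean(0),q.max(0))
E
```

```text
time: 3.28
ee_pos: [0.6284, -0.0734, 0.0555]
tcp_rot: [179.8, 0.3, 99.9]
wrist_force: [1.6, -13.3, 10.7]
opening: 0.0003
t 3.28 gut [-0.1038 -0.001   0.0555] rot [179.77   0.3   99.94] F gut [-13.3   0.7  10.7] open 0.0003
[0.00549092 0.000368   0.07889608] [0.13957728 0.03792906 0.09950587]
```

View pics/3.png

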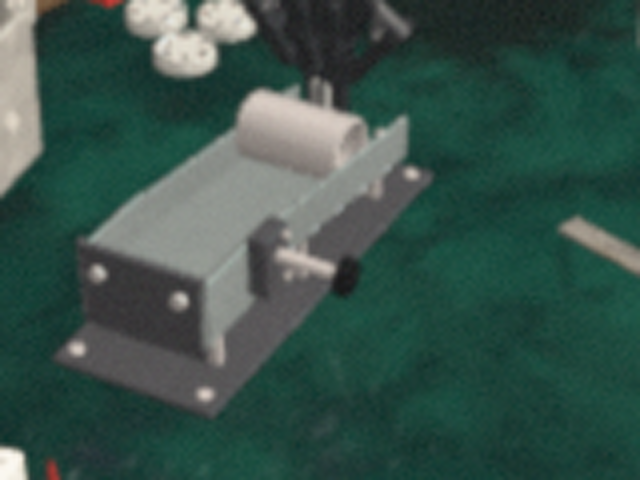

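The finger reads −13 N along the gutter and +10.7 N upward. The rolling tube drags on the vertical finger and nearly jams it, and a steeper contact angle would avoid that. I'll back off, then tilt the tool about 22° (tips forward) so the contact is below the tube's equator.

```bash
python3 -m inch '[[-0.002,0,0,0,0,0,1],[-0.004,0,0,0,0,0,1],[-0.006,0,0,0,0,0,1],[-0.009,0,0,0,0,0,1],[-0.012,0,0,0,0,0,1],[-0.015,0,0,0,0,0,1],[-0.018,0,0,0,0,0,1],[-0.021,0,0,0,0,0,1],[-0.025,0,0,0,0,0,1],[-0.029,0,0,0,0,0,1],[-0.033,0,0,0,0,0,1],[-0.033,0,0,0,0,0,1]]'
python3 -c "from h import *;st()"
```

```text
time: 4.33
ee_pos: [0.6326, -0.1047, 0.0529]
tcp_rot: [180.0, 0.0, 100.0]
wrist_force: [-0.4, -0.2, -0.5]
opening: 0.0001
t 4.33 gut [-0.1353  0.0003  0.0529] rot [1.800e+02 1.000e-02 9.999e+01] F gut [-0.1  0.4 -0.5] open 0.0001
```

```bash
python3 -m inch '[[0,0,0,0,0.1,0,1],[0,0,0,0,0.2,0,1],[0,0,0,0,0.3,0,1],[0,0,0,0,0.384,0,1],[0,0,0,0,0.384,0,1],[0,0,0.003,0,0.384,0,1],[0,0,0.006,0,0.384,0,1],[0,0,0.008,0,0.384,0,1],[0,0,0.008,0,0.384,0,1],[0,0,0.008,0,0.384,0,1]]'
python3 - <<'E'
from h import *
st()
im,d,i=cam("scene");Q=(pts(d,i)-C)@G.as_matrix()
cv2.imwrite("pics/4.png",cv2.resize(im[190:310,220:380],(640,480),interpolation=2)[...,::-1])
E
```

```text
time: 5.17
ee_pos: [0.6324, -0.103, 0.0454]
tcp_rot: [180.0, -22.0, 100.1]
wrist_force: [-0.3, -0.2, -0.2]
opening: -0.0003
t 5.17 gut [-0.1336  0.0002  0.0454] rot [179.97 -21.95 100.11] F gut [-0.2  0.4 -0.2] open -0.0003
```

View pics/4.png

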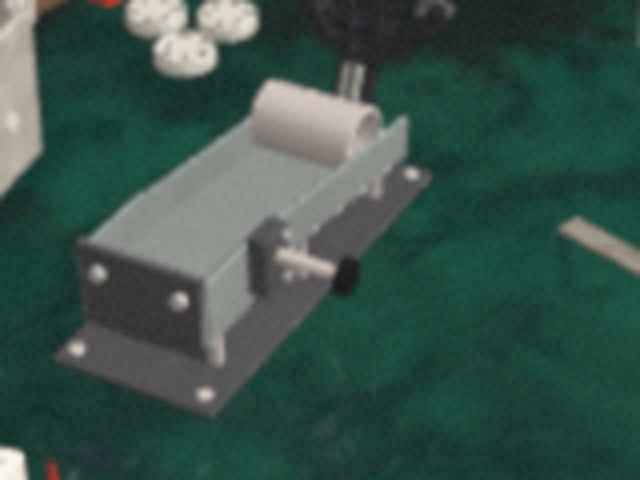

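The tube is back on the pins, with the tilted fingertips behind it. Now I'll push gently.

```bash
python3 -m inch '[[0.004,0,0.002,0,0,0,1],[0.007,0,0.004,0,0,0,1],[0.010,0,0.006,0,0,0,1],[0.0127,0,0.0073,0,0,0,1],[0.0147,0,0.0078,0,0,0,1],[0.0167,0,0.0083,0,0,0,1],[0.0187,0,0.0088,0,0,0,1],[0.0207,0,0.0094,0,0,0,1],[0.0227,0,0.0099,0,0,0,1]]'
python3 - <<'E'
from h import *
st()
E
```

```text
time: 5.97
ee_pos: [0.6282, -0.0794, 0.0444]
tcp_rot: [180.0, -22.0, 100.0]
wrist_force: [0.3, -2.1, 0.9]
opening: 0.0001
t 5.97 gut [-0.1097  0.0002  0.0444] rot [179.99 -21.99 100.02] F gut [-2.1  0.1  0.9] open 0.0001
```

```bash
python3 -m inch '[[0.003,0,0.0008,0,0,0,1],[0.006,0,0.0016,0,0,0,1],[0.009,0,0.0024,0,0,0,1],[0.012,0,0.0032,0,0,0,1],[0.015,0,0.004,0,0,0,1],[0.018,0,0.0048,0,0,0,1],[0.021,0,0.0056,0,0,0,1],[0.024,0,0.0064,0,0,0,1],[0.027,0,0.0072,0,0,0,1],[0.03,0,0.008,0,0,0,1],[0.033,0,0.0088,0,0,0,1],[0.036,0,0.0096,0,0,0,1]]'
python3 -c "from h import *;st()"
```

```text
time: 6.97
ee_pos: [0.6217, -0.0428, 0.0489]
tcp_rot: [-180.0, -22.0, 100.0]
wrist_force: [-0.1, -1.2, 0.0]
opening: -0.0003
t 6.97 gut [-0.0724  0.0003  0.0489] rot [-180.    -22.    100.03] F gut [-1.1  0.3  0. ] open -0.0003
```

```bash
python3 -m inch '[[0.004,0,0.0011,0,0,0,1],[0.008,0,0.0021,0,0,0,1],[0.012,0,0.0032,0,0,0,1],[0.016,0,0.0043,0,0,0,1],[0.02,0,0.0054,0,0,0,1],[0.024,0,0.0064,0,0,0,1],[0.028,0,0.0075,0,0,0,1],[0.032,0,0.0086,0,0,0,1],[0.036,0,0.0097,0,0,0,1],[0.04,0,0.0107,0,0,0,1],[0.044,0,0.0118,0,0,0,1],[0.048,0,0.0129,0,0,0,1]]'
python3 - <<'E'
from h import *
st()
im,d,i=cam("scene");Q=(pts(d,i)-C)@G.as_matrix()
cv2.imwrite("pics/5.png",cv2.resize(im[190:310,220:380],(640,480),interpolation=2)[...,::-1])
E
```

```text
time: 7.97
ee_pos: [0.613, 0.0059, 0.0549]
tcp_rot: [-180.0, -22.0, 100.0]
wrist_force: [1.2, -0.9, 0.8]
opening: -0.0003
t 7.97 gut [-0.023   0.0004  0.0549] rot [-180.    -22.    100.02] F gut [-1.1 -1.   0.8] open -0.0003
```

View pics/5.png

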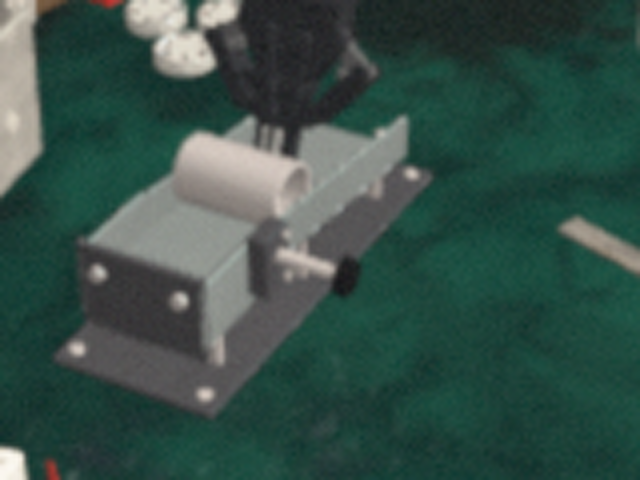

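The tube is square in the gutter and climbing. Forces stay around 1 N, so I'll continue.

```bash
python3 -m inch '[[0.004,0,0.0011,0,0,0,1],[0.008,0,0.0021,0,0,0,1],[0.012,0,0.0032,0,0,0,1],[0.016,0,0.0043,0,0,0,1],[0.02,0,0.0054,0,0,0,1],[0.024,0,0.0064,0,0,0,1],[0.028,0,0.0075,0,0,0,1],[0.032,0,0.0086,0,0,0,1],[0.036,0,0.0097,0,0,0,1],[0.04,0,0.0107,0,0,0,1],[0.044,0,0.0118,0,0,0,1],[0.048,0,0.0129,0,0,0,1]]'
python3 -c "from h import *;st()"
python3 -m inch '[[0.003,0,0.0009,0,0,0,1],[0.006,0,0.0018,0,0,0,1],[0.0085,0,0.0027,0,0,0,1],[0.011,0,0.0036,0,0,0,1],[0.013,0,0.0045,0,0,0,1],[0.015,0,0.0054,0,0,0,1],[0.017,0,0.0062,0,0,0,1],[0.019,0,0.007,0,0,0,1]]'
python3 - <<'E'
from h import *
st()
im,d,i=cam("scene")
cv2.imwrite("pics/6.png",cv2.resize(im[190:310,220:380],(640,480),interpolation=2)[...,::-1])
E
```

```text
time: 9.02
ee_pos: [0.6045, 0.0545, 0.061]
tcp_rot: [180.0, -22.0, 100.0]
wrist_force: [1.5, -1.1, 1.1]
opening: 0.0001
t 9.02 gut [0.0263 0.0003 0.061 ] rot [179.99 -22.   100.03] F gut [-1.3 -1.3  1.1] open 0.0001
time: 9.68
ee_pos: [0.601, 0.0742, 0.0615]
tcp_rot: [-180.0, -22.0, 100.0]
wrist_force: [0.3, 0.6, 0.5]
opening: 0.0002
t 9.68 gut [0.0464 0.0004 0.0615] rot [-179.99  -22.01  100.02] F gut [ 0.5 -0.4  0.5] open 0.0002
```

View pics/6.png

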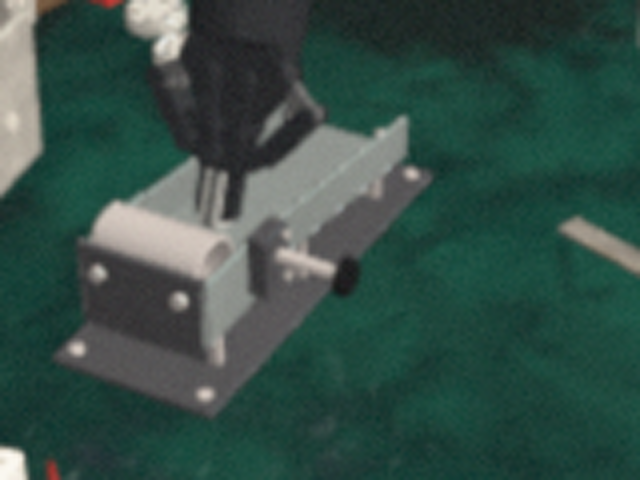

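The picture suggests the tube has rolled home against the stop. I'll lift clear and verify.

```bash
python3 -m inch '[[-0.004,0,-0.006,0,0,0,1],[0.002,0,-0.022,0,0,0,1],[0.009,0,-0.04,0,0,0,1],[0.015,0,-0.06,0,0,0,1],[0.025,0,-0.087,0,0,0,1],[0.025,0,-0.087,0,0,0,1],[0.025,0,-0.087,0,-0.1,0,1],[0.025,0,-0.087,0,-0.2,0,1],[0.025,0,-0.087,0,-0.3,0,1],[0.025,0,-0.087,0,-0.384,0,1],[0.025,0,-0.087,0,-0.384,0,1]]'
python3 - <<'E'
from h import *
st([.068,.155,.15])
im,d,i=cam("scene");Q=(pts(d,i)-C)@G.as_matrix()
t=(Q[...,0]>.07)&(Q[...,0]<.123)&(abs(Q[...,1])<.036)&(Q[...,2]>.085)&(Q[...,2]<.105);q=Q[t]
A=np.c_[2*q[:,[0,2]],np.ones(len(q))];s=np.linalg.lstsq(A,(q[:,[0,2]]**2).sum(1),rcond=None)[0]
print("tube fit",len(q),s[:2],np.sqrt(s[2]+s[0]**2+s[1]**2),q.min(0),q.max(0))
k=(abs(Q[...,0]-.067)<.03)&(Q[...,1]>.085)&(Q[...,2]>.05)&(Q[...,1]<.14)&(Q[...,2]<.095);print("head",np.percentile(Q[k],[5,50,95],axis=0))
E
```

```text
time: 10.65
ee_pos: [0.6027, 0.0662, 0.1526]
tcp_rot: [179.9, 0.2, 100.2]
wrist_force: [0.4, 0.0, 0.1]
opening: -0.0003
t 10.65 gut [3.820e-02 1.000e-04 1.526e-01] rot [179.91   0.23 100.18] F gut [-0.  -0.4  0.1] open -0.0003
tool shift [ 0.0303 -0.1548  0.0022] turn [0.002 0.004 0.003]
tube fit 264 [0.10556536 0.08162097] 0.014885444601537325 [ 0.08608527 -0.03590837  0.08501347] [0.12290328 0.03569775 0.09952282]
head [[0.06254316 0.08885238 0.0640423 ]
 [0.07189273 0.11333366 0.07464322]
 [0.08108952 0.1169978  0.08456588]]
```

```bash
python3 -m inch '[[0.01,-0.035,0,0,0,0,1],[0.02,-0.07,0,0,0,0,1],[0.03,-0.11,0,0,0,0,1],[0.031,-0.145,0,0,0,0,1],[0.031,-0.155,0,0,0,0,1],[0.031,-0.155,0.03,0,0,0,1],[0.031,-0.155,0.06,0,0,0,1],[0.031,-0.155,0.082,0,0,0,1],[0.031,-0.155,0.09,0,0,0,1],[0.031,-0.155,0.09,0,0,0,1],[0.031,-0.155,0.09,0,0,0,1]]'
python3 - <<'E'
from h import *
st([.069,.13,.061])
a=cam("scene")[0][190:310,220:380];b=cam("top")
P=(pts(b[1],b[2])-C)@G.as_matrix();t=(P[...,0]>.06)&(P[...,0]<.121)&(abs(P[...,1])<.035)&(P[...,2]>.08)&(P[...,2]<.105)
print(t.sum(),P[t].mean(0) if t.any() else 0)
cv2.imwrite("pics/7.png",np.hstack([cv2.resize(a,(400,300),interpolation=2),cv2.resize(b[0][165:265,230:330],(300,300),interpolation=2)])[...,::-1])
E
```

```text
time: 11.62
ee_pos: [0.445, 0.068, 0.0623]
tcp_rot: [180.0, -0.0, 100.0]
wrist_force: [-0.1, 0.6, 0.4]
opening: -0.0001
t 11.62 gut [0.0674 0.155  0.0623] rot [ 1.800e+02 -5.000e-02  9.999e+01] F gut [ 0.6 -0.   0.4] open -0.0001
tool shift [0.0017 0.025  0.0013] turn [ 0.    -0.001 -0.   ]
239 [ 0.10024565 -0.01646153  0.09258413]
```

View pics/7.png

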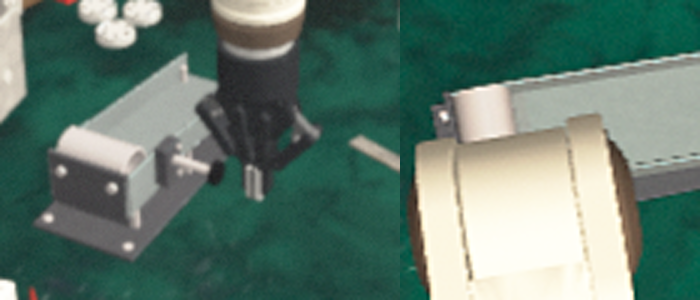

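The tube measures x ≈ 100 mm, which is home, and the fingers stand outside the black head. Next I push the bolt.

```bash
python3 -m inch '[[0.001,0.006,-0.002,0,0,0,1],[0.001,0.012,-0.004,0,0,0,1],[0.001,0.017,-0.004,0,0,0,1],[0.001,0.021,-0.004,0,0,0,1],[0.001,0.025,-0.004,0,0,0,1],[0.001,0.029,-0.004,0,0,0,1],[0.001,0.033,-0.004,0,0,0,1],[0.001,0.037,-0.004,0,0,0,1],[0.001,0.041,-0.004,0,0,0,1],[0.001,0.045,-0.004,0,0,0,1],[0.001,0.049,-0.004,0,0,0,1],[0.001,0.053,-0.004,0,0,0,1]]'
python3 - <<'E'
from h import *
st()
im,d,i=cam("scene");Q=(pts(d,i)-C)@G.as_matrix()
cv2.imwrite("pics/8.png",cv2.resize(im[200:290,220:340],(640,480),interpolation=2)[...,::-1])
E
```

```text
time: 12.72
ee_pos: [0.4969, 0.0786, 0.0655]
tcp_rot: [-180.0, -0.0, 100.0]
wrist_force: [-2.6, 0.0, 1.4]
opening: -0.0001
t 12.72 gut [0.0688 0.1021 0.0655] rot [-1.7999e+02 -1.0000e-02  1.0003e+02] F gut [0.5 2.6 1.4] open -0.0001
```

View pics/8.png

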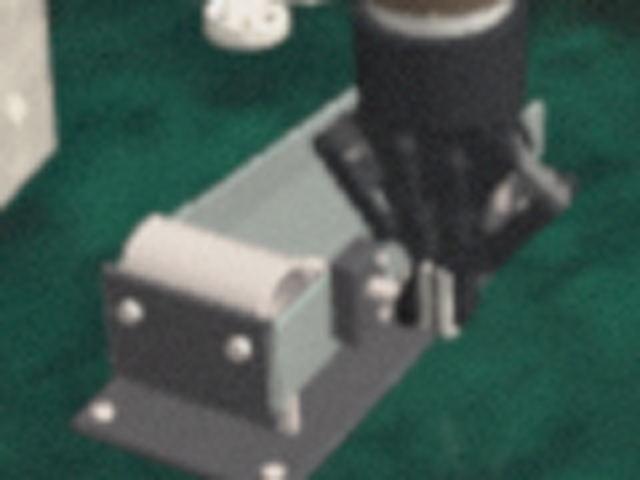

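The head is moving in at 2.6 N, and the knuckles are clear above the bracket.

```bash
python3 -m inch '[[0,0.002,0,0,0,0,1],[0,0.004,0,0,0,0,1],[0,0.006,0,0,0,0,1],[0,0.008,0,0,0,0,1],[0,0.01,0,0,0,0,1],[0,0.012,0,0,0,0,1]]'
python3 -c "from h import *;st()"
```

```text
time: 13.27
ee_pos: [0.5086, 0.0806, 0.0655]
tcp_rot: [-180.0, -0.0, 100.0]
wrist_force: [-2.5, 1.5, 1.1]
opening: 0.0003
t 13.27 gut [0.0687 0.0903 0.0655] rot [-179.99   -0.    100.03] F gut [1.9 2.2 1.1] open 0.0003
```

```bash
python3 -m inch '[[0,0.0015,0,0,0,0,1],[0,0.003,0,0,0,0,1],[0,0.0045,0,0,0,0,1],[0,0.0045,0,0,0,0,1]]'
python3 -c "from h import *;st()"
```

```text
time: 13.6
ee_pos: [0.5132, 0.0814, 0.0656]
tcp_rot: [180.0, 0.0, 100.0]
wrist_force: [-0.1, 0.9, 0.1]
opening: -0.0002
t 13.6 gut [0.0687 0.0855 0.0656] rot [1.7998e+02 1.0000e-02 1.0002e+02] F gut [ 0.9 -0.   0.1] open -0.0002
```

```bash
python3 -m inch '[[0,0.0015,0,0,0,0,1],[0,0.003,0,0,0,0,1],[0,0.004,0,0,0,0,1]]'
python3 -c "from h import *;st()"
```

```text
time: 13.85
ee_pos: [0.5143, 0.0815, 0.0655]
tcp_rot: [-179.7, 0.0, 100.0]
wrist_force: [-20.4, -3.1, 11.2]
opening: -0.0005
t 13.85 gut [0.0686 0.0844 0.0655] rot [-1.7969e+02  1.0000e-02  1.0002e+02] F gut [ 0.5 20.7 11.2] open -0.0005
```

The force rose sharply at about the expected hard stop. I'll back off, then check from both cameras.

```bash
python3 -m inch '[[0,-0.003,0,0,0,0,1],[0,-0.01,0,0,0,0,1],[0,-0.03,0,0,0,0,1],[0,-0.06,0,0,0,0,1],[0,-0.09,-0.03,0,0,0,1],[-0.03,-0.1,-0.07,0,0,0,1],[-0.07,-0.1,-0.1,0,0,0,1],[-0.11,-0.1,-0.1,0,0,0,1],[-0.15,-0.1,-0.1,0,0,0,1],[-0.19,-0.1,-0.1,0,0,0,1],[-0.23,-0.1,-0.1,0,0,0,1],[-0.25,-0.1,-0.1,0,0,0,1]]'
python3 - <<'E'
from h import *
st()
a=cam("scene");b=cam("top")
for c in(a,b):
  P=(pts(c[1],c[2])-C)@G.as_matrix()
  t=(P[...,0]>.07)&(P[...,0]<.121)&(abs(P[...,1])<.035)&(P[...,2]>.085)&(P[...,2]<.105)
  print("tube",t.sum(),P[t].mean(0),P[t][P[t][:,2]>.093].mean(0))
  k=(abs(P[...,0]-.067)<.025)&(P[...,1]>.056)&(P[...,2]>.06)&(P[...,1]<.14)&(P[...,2]<.095);print("head",np.percentile(P[k],[5,50,95],axis=0).round(4))
i0=np.load("top0.npz")["im"].astype(int)
d=(abs(b[0].astype(int)-i0).max(-1)>50)
for n,(u,v) in dict(block=(190,222),oil=(165,278),jar=(467,231),cover=(408,282)).items():print(n,d[v-20:v+20,u-20:u+20].sum())
cv2.imwrite("pics/9.png",np.hstack([cv2.resize(a[0][200:290,220:340],(400,300),interpolation=2),cv2.resize(b[0][165:265,230:363],(400,300),interpolation=2)])[...,::-1])
E
```

```text
time: 14.85
ee_pos: [0.462, -0.1849, 0.1659]
tcp_rot: [179.9, 0.1, 99.9]
wrist_force: [0.5, 0.5, -0.9]
opening: 0.0001
t 14.85 gut [-0.1847  0.1822  0.1659] rot [1.7992e+02 9.0000e-02 9.9930e+01] F gut [ 0.4 -0.5 -0.9] open 0.0001
tube 238 [0.10926526 0.0008633  0.09263884] [ 0.10653567 -0.00141778  0.09487875]
head [[0.0597 0.0574 0.064 ]
 [0.0753 0.0648 0.079 ]
 [0.0837 0.0743 0.09  ]]
tube 422 [0.10154143 0.00017207 0.09323892] [0.10304628 0.0004472  0.09594635]
head [[0.0567 0.0566 0.0699]
 [0.0678 0.0637 0.0849]
 [0.0797 0.0705 0.092 ]]
block 0
oil 10
jar 1395
cover 1513
```

View pics/9.png

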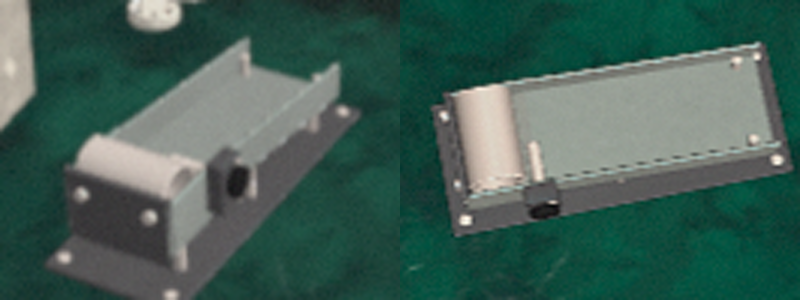

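The tube is home and the bolt is in: it crosses the gutter behind the tube and the head is against its bracket. In the top view the arm hides the jar and cover, so I'll check those from the scene camera and then hand in.

Run:
```python
from h import *
d=abs(cam("scene")[0].astype(int)-np.load("scene0.npz")["im"]).max(-1)>60
for n,(u,v) in dict(jar=(388,192),cover=(398,234),block=(210,315),oil=(239,345)).items():print(n,d[v-14:v+14,u-14:u+14].sum())
order.job_done();st()
```

```text
jar 47
cover 0
block 0
oil 0
the job is handed in; nothing more can be done
the job is handed in; nothing more can be done
```

The tube is home against the end stop and the keeper bolt is fully in behind it. The job was handed in at about 15 s on the robot clock, out of 56 s allowed; no verdict is reported.

- **Tube:** My first push, with the fingers upright, came close to jamming. The wrist force read about 13 N back along the gutter and 11 N upward when I checked it; the limit on the tube is 20 N, and any peak between readings is unknown. I let the tube back down to the pins, tilted the fingers 22° and pushed it over the crest. The readings I took on that push were 1–2 N.
- **Keeper:** I pushed the black head in with the closed fingers until the force rose to about 21 N at the hard stop, then backed clear.

| Last check | Reading | Target |
|---|---|---|
| Tube centre along the gutter, top camera | about 101–103 mm | 101 mm |
| Tube along the gutter, scene camera | 107–109 mm | 101 mm |
| Outer face of the keeper head | y about 71–74 mm | 71 mm (fully in) |
| Wrist force after retreat | about 1 N, the same as the sensor's noise | touching nothing |

- **Disagreement:** the two cameras differ by 4–8 mm on the tube. I trust the top camera, because the scene camera sees only the tube's uphill side and read too far uphill at the start as well.
- **Bystanders:** the cover, block and oil bottle show no change in the scene view. The jar's patch had 47 changed pixels out of 784. I took that to be the arm's edge or shadow, since the fingertips only came below about 150 mm at the gutter, but I did not confirm it.

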